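# Tip a standing V-die onto its base and push it home against the stop

## Task

With the fingertips, push the upright steel V-die over towards the yellow stop bar so that it lies on the rubber mat on its base with the V groove facing up; once it lies still, push it along the mat until its leading end rests square and fully against the stop bar. Only push it, never pick it up, and leave the two aluminium spacer bars beside it and all the other tooling where they are.

Things in the scene. Friction and masses are not known exactly. Their poses are not given: they have to be found in the camera images.
- die: V-die to tip: bright steel block 100 mm long, 36 x 30 mm section, about 0.75 kg, loose, standing on end on the mat. Origin: centre of that foot end. Own z along its length (up while standing), y across its 36 mm width, x across its 30 mm depth. Face x = -15 mm: V groove, full length, 18 mm wide, 14 deep. Face x = +15 mm: flat base, red stripe, turned to the stop bar within 0.2 rad at start.
- die_head (a point): Centre of the die's other end face, 100 mm along own z from its origin, same axes: top while standing, leading end once it lies. The die, pushed high on its V face along own +x, pivots on the far edge of its foot, passes balance at about 17 degrees and falls on its base, V up, own z towards the stop bar; the foot end is then the rear end.
- die_mid (a point): Middle of the die, 50 mm along own z from its origin, same axes: 56 mm above the table while standing, 21 mm when lying on the mat. Friction of die on mat is about 0.6 (sliding it takes 3 to 6 N).
- nest: Fixed black rubber mat 280 (own x) x 270 (own y) x 6 mm with a fixed yellow stop bar on it. Origin: centre of the mat's underside, on the table. Own x points from the die to the stop bar, square to the bar's face; z up. Bar: 130 mm long along y, 22 mm thick, top 28 mm above the table, face towards the die at x = +110 mm. The standing die is 35 to 85 mm on the minus-x side of the origin.
- stop_face (a point): Centre of the stop bar's face that the die must rest against, 17 mm above the table; same axes as the mat.
- spacer_a: Plain square aluminium spacer bar 28 x 28 x 60 mm standing on the mat left of the die (mat's +y side). Origin: centre of its underside. Leave alone.
- spacer_b: Plain square aluminium spacer bar 28 x 28 x 60 mm standing on the mat right of the die (mat's -y side). Origin: centre of its underside. Leave alone.
- punch: Steel acute punch section, 110 mm long, about 85 mm wide and 20 mm thick, lying in the turquoise tray (340 x 180 x 30 mm, to one side of the mat). Origin: underside. Leave alone.
- mallet: Mallet with black rubber head (56 mm diameter, 85 mm long) and 240 mm wooden handle, lying in the turquoise tray. Origin: underside, halfway along. Leave alone.
- spare_a: Dark spare V-die 160 x 55 x 35 mm lying on the plywood skid (260 x 180 x 18 mm, on the other side of the mat from the tray). Origin: centre of underside. Leave alone.
- spare_b: Second dark spare V-die 160 x 55 x 35 mm lying on the plywood skid. Origin: centre of underside. Leave alone.
Things that resemble listed ones, but are neither listed nor needed, are in the scene too. Of the things shaped like the die, the steel one is meant.

How it is judged (in metres and radians):
On the way, in this order (a step that is already met when the one before it is completed fails the run):
1. the die lies on its base on the mat, V groove up, at rest and still short of the stop bar (angle between die's own x axis and vertical above 2.97 rad and height (world z) of die_mid below 0.025 m and linear speed of die below 0.01 m/s and angular speed of die below 0.1 rad/s and x of die_head in the frame of nest below 0.1 m), for 0.2 s.
2. the die has been pushed along the mat, its leading end against the stop bar (angle between die's own x axis and vertical above 2.97 rad and height (world z) of die_mid below 0.025 m and x of die_head in the frame of nest between 0.105 and 0.114 m and angle between the z axis of die and the x axis of nest, either way round below 0.1 rad and y of die_head in the frame of nest between -0.06 and 0.06 m), for 0.2 s.
At the end, for the whole second after the job is handed in: The die lies on its base on the mat, V up (within 10 degrees), at rest, leading end within 5 mm of the stop bar's face, square to it within 0.1 rad and within 60 mm of the bar's middle; spacer bars and other tooling unturned and within 20 mm of their places (all of step 2 and linear speed of die below 0.01 m/s and angular speed of die below 0.1 rad/s and distance of each of spacer_a, spacer_b, punch, mallet, spare_a, spare_b from where it was at the start of the episode below 0.02 m and angle between each of spacer_a, spacer_b, punch, mallet, spare_a, spare_b's own z axis and vertical below 0.2 rad); the robot touches nothing.
It fails at once if the die is lifted off the mat (height (world z) of die_mid above 0.072 m or (angle between die's own z axis and vertical above 1.4 rad and height (world z) of die_mid above 0.04 m)).
It fails at once if a spacer bar is moved, lifted or knocked over (distance of any of spacer_a, spacer_b from where it was at the start of the episode above 0.02 m or angle between any of spacer_a, spacer_b's own z axis and vertical above 0.2 rad).
It fails at once if the punch, mallet or a spare die is moved, lifted or tipped (distance of any of punch, mallet, spare_a, spare_b from where it was at the start of the episode above 0.02 m or angle between any of punch, mallet, spare_a, spare_b's own z axis and vertical above 0.2 rad).
It also fails if it takes over 48 s, if anything falls off the work surface, if the arm or the gripper's body presses on something with over 40 N, if the wrist force passes 120 N, or if a joint passes its speed limit or range.

## Robot

A 6-joint arm with a two-finger parallel gripper is mounted at the origin on the work surface. World frame = base frame: x ahead of the robot, y to its left, z up, the work surface at z = 0. Lengths are in m, angles in degrees, forces in N, time in s.
With the tool pointing down it reaches from about 0.3 to 0.875 m from the base axis. Payload 6.4 kg.
Tool frame: the origin (TCP) lies at the very end of the fingers, on their centre line; the grasp point (between the pads) lies 19 mm behind it (ctrl.pinch_z is the distance from the TCP to the grasp point, in m); z points along the fingers, y is the line along which they close (so a half turn about z gives the same grasp; the last joint's range is limited). The gripper opens to 85 mm and grips with 20 to 120 N. Pads are 22 mm wide; open, the fingers measure 114 mm over their backs; the gripper's body (76 mm by 85 mm) begins 54 mm behind the grasp point. The pads swing forward as they close: fully open they stand 13 mm farther back than shut.
Start: joints at [60.544, 10.359, 92.074, -0, 77.567, -11.82], TCP at [0.174, 0.548, 0.231] pointing down, gripper open.
Joint ranges: [-171.53, 171.53], [-51.25, 118.39], [17.06, 147.69], [-65.23, 245.23], [0, 150.52], [-178.68, 178.68]. Speed limits (degrees/s): [147.25, 147.25, 172.46, 180, 180, 180].

## Interface

Orientations are given as a 3x3 rotation matrix whose columns are the frame's x, y, z axes.
In Python, from bench import ctrl, grip, status, cams gives the robot as it stands. The module is installed in compiled form; this text tells all that it offers. Calls block until the motion is done:
- ctrl.move_pose(position, orientation): joint-space move of the TCP to a pose.
- ctrl.servo_line(position, rot=None, feed=0.15, f_stop=None): straight line of the TCP; rot=None keeps the orientation; feed is the mean speed in m/s. With f_stop (N) it stops when the force on the tool has changed by that much, and returns True; else False.
- ctrl.movej(angles): joint-space move.
- grip(opening, force=None): finger opening in m; force is the grip in N (None keeps the last); returns when the fingers have stopped.
- ctrl.pause(seconds).
- ctrl.ik(position, orientation): joint angles nearest the present ones, or None.
- status.state(): the state.
- cams.read_camera(name): name is "side" or "top" or "wrist"; returns a dict with "pixels" (384x512x3 uint8, red, green, blue), "fx", "fy", "cx", "cy" (pixels), "pose" (4x4, takes a point from camera to world coordinates). Camera axes: x right, y up, looking along -z (the intrinsics and any distortion apply to the point x, -y, -z); pixel columns grow to the right and rows downward; lengths in m; the calibration is good to about 2 mm. A picture is of the moment at which its call begins. There is no depth.
A pose or a line that the arm cannot do raises ctrl.MotionError and nothing moves.
- ctrl.finish_job(): hands the job in; it is judged then, once.
The state is a dict: "time": time; "joints": joint angles; "dq": joint speeds; "effort": joint torques, N m; "position": TCP position; "tool_rot": TCP orientation; "wrist_force": force on the tool from outside, world axes, zero at the start; "wrist_torque": the same for the moment, N m; "width": finger opening in m; "gripper_force": force on a finger pad.
Only numpy, scipy, OpenCV 4.12 (cv2) and the standard library are available. Lean on these libraries where they do the work, as an engineer would, in place of code of your own. Each camera call takes 0.05 s, during which the arm holds its last target. There are 200 camera calls.

## Working session

There is one attempt and no reset: what is moved stays moved. The work goes in short steps, each a Python script; the robot and the scene stay as the last script left them, time stands still between calls to the robot, and variables do not carry over. Pictures are saved under pics/ and viewed, at most 11 in all, crops included, and the job is handed in when it is done.

```bash
mkdir -p pics; ls; cat > h.py <<'E'
import numpy as np, cv2
from bench import ctrl, grip, status, cams
def save(im,name): cv2.imwrite('pics/'+name,im[...,::-1])
def ray(c,u,v):
    d=np.array([(u-c['cx'])/c['fx'],-(v-c['cy'])/c['fy'],-1.]); P=np.array(c['pose'])
    return P[:3,3],P[:3,:3]@d
def at_z(c,u,v,z):
    o,d=ray(c,u,v); return o+d*(z-o[2])/d[2]
def proj(c,p):
    P=np.array(c['pose']); q=P[:3,:3].T@(np.asarray(p)-P[:3,3])
    return np.array([c['cx']-c['fx']*q[0]/q[2], c['cy']+c['fy']*q[1]/q[2]])
E
python3 - <<'E'
from h import *
import pickle
D={}
for n in ('top','side'):
    c=cams.read_camera(n); D[n]=c; print(n,[k for k in c],c['fx'],c['fy'],c['cx'],c['cy'],np.round(c['pose'],3).tolist(), {k:c[k] for k in c if k not in('pixels','pose')})
    save(cv2.resize(c['pixels'],(800,600),interpolation=cv2.INTER_CUBIC),n+'0.png')
pickle.dump(D,open('d0.pkl','wb'))
print(status.state())
E
```

```text
pics
top ['pixels', 'fx', 'fy', 'cx', 'cy', 'pose'] 452.8439379687966 452.8439379687966 258.74504190455065 190.49848662330967 [[0.024, 0.983, -0.184, 0.204], [-1.0, 0.024, -0.001, -0.01], [0.003, 0.184, 0.983, 1.837], [0.0, 0.0, 0.0, 1.0]] {'fx': 452.8439379687966, 'fy': 452.8439379687966, 'cx': 258.74504190455065, 'cy': 190.49848662330967}
side ['pixels', 'fx', 'fy', 'cx', 'cy', 'pose'] 416.84570761498674 416.84570761498674 246.5769835966811 194.68640948197796 [[-0.944, 0.188, -0.272, 0.136], [-0.33, -0.569, 0.753, 1.085], [-0.013, 0.801, 0.599, 0.942], [0.0, 0.0, 0.0, 1.0]] {'fx': 416.84570761498674, 'fy': 416.84570761498674, 'cx': 246.5769835966811, 'cy': 194.68640948197796}
{'time': 0.1, 'joints': array([ 6.05444641e+01,  1.03966477e+01,  9.21265218e+01,  1.64241064e-03,
        7.75656633e+01, -1.18211985e+01]), 'dq': array([ 0.04384493, -0.145648  , -0.17321508,  0.08709892, -0.06065274,
       -0.07658694]), 'effort': array([ 2.45126030e-04, -4.45885706e+01, -3.52232087e+01, -2.81921712e-04,
        4.27395600e-03,  6.32480607e-06]), 'position': array([0.17393106, 0.54755128, 0.23047892]), 'tool_rot': array([[-9.53007274e-01,  3.02946391e-01, -7.86791895e-04],
       [ 3.02947216e-01,  9.53006400e-01, -1.33624584e-03],
       [ 3.45006856e-04, -1.51180842e-03, -9.99998798e-01]]), 'wrist_force': array([ 0.55927722, -0.86385823,  0.56489636]), 'wrist_torque': array([-0.03184357,  0.08428021,  0.0071531 ]), 'gripper_force': 0.0, 'width': 0.08524468911739753}
```

View pics/top0.png

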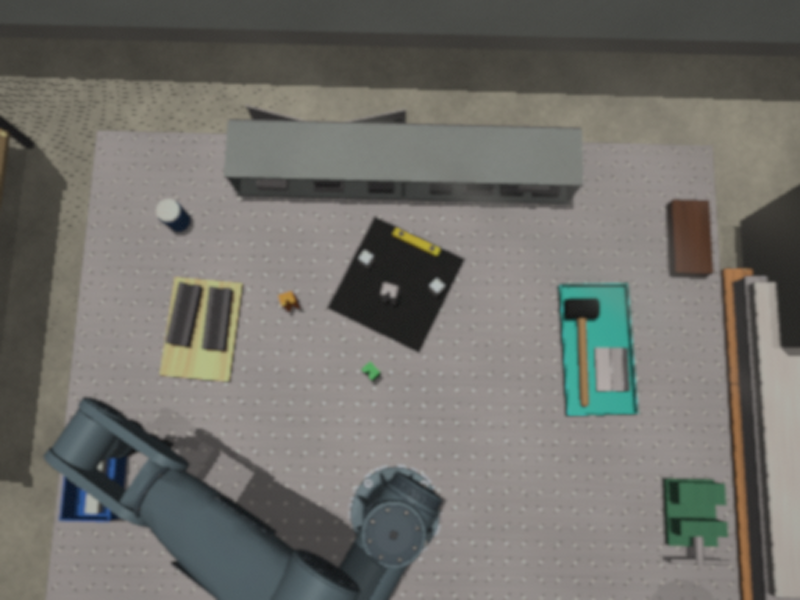

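View pics/side0.png

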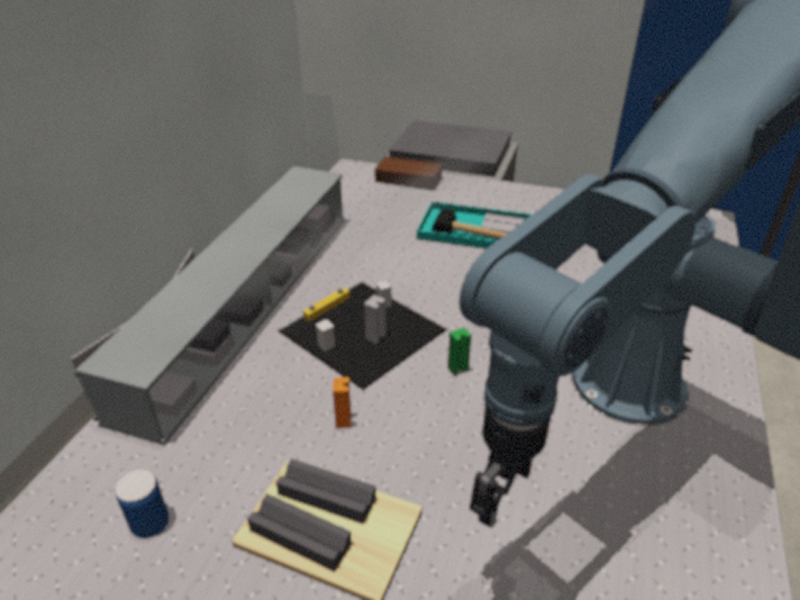

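The top view (800x600 scale) shows three things shaped like the die:
- steel, on the mat at (389,291)
- orange at (288,298)
- green at (371,371)

The plain short bars at (366,257) and (437,285) are the spacers. I choose the steel one on the mat, and check it in a crop.

```bash
python3 - <<'E'
from h import *
import pickle
D=pickle.load(open('d0.pkl','rb'))
t=D['top'];im=t['pixels']
hsv=cv2.cvtColor(im,cv2.COLOR_RGB2HSV)
# mat
roi=np.zeros(im.shape[:2],np.uint8); roi[135:230,205:302]=1
m=((im.max(2)<60)&(roi>0)).astype(np.uint8); m=cv2.morphologyEx(m,cv2.MORPH_OPEN,np.ones((3,3)))
ct=max(cv2.findContours(m,cv2.RETR_EXTERNAL,cv2.CHAIN_APPROX_NONE)[0],key=cv2.contourArea)
W=np.array([at_z(t,u,v,.006)[:2] for u,v in cv2.convexHull(ct)[:,0]],np.float32)
r=cv2.minAreaRect(W); print('mat',r)
y=((hsv[...,0]>20)&(hsv[...,0]<34)&(hsv[...,1]>140)&(roi>0)).astype(np.uint8)
p=np.argwhere(y)[:,::-1]; W=np.array([at_z(t,u,v,.028)[:2] for u,v in p],np.float32); print('bar',len(p),cv2.minAreaRect(W))
a=cv2.resize(im[135:230,200:305],(420,380),interpolation=cv2.INTER_CUBIC)
s=D['side']['pixels'][170:255,170:290]; b=cv2.resize(s,(537,380),interpolation=cv2.INTER_CUBIC)
save(cv2.resize(np.hstack([a,b]),(797,316)),'crop0.png')
E
```

```text
mat ((0.585896909236908, 0.01565253734588623), (0.2604670226573944, 0.2714776396751404), 65.30276489257812)
bar 175 ((0.6924559473991394, -0.03320971876382828), (0.13537278771400452, 0.025725534185767174), 65.49812316894531)
```

View pics/crop0.png

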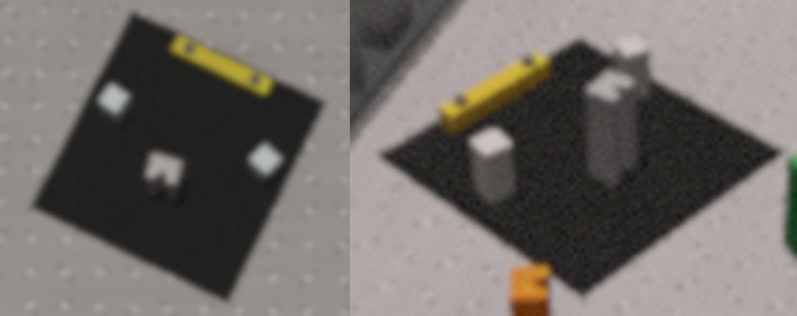

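The crop confirms the steel die on the mat at crop pixel (164,168), with its V facing the robot. The spacers are at (113,99) and (265,159). Next I close the fingers and look from the wrist camera.

```bash
cat >> h.py <<'E'
def rot(a):  # tool down, x = -(cos a, sin a)
    c,s=np.cos(a),np.sin(a)
    return np.array([[-c,-s,0],[-s,c,0],[0,0,-1.]]) 
A=np.radians(-24.6); NX=np.array([np.cos(A),np.sin(A),0]); NY=np.array([-np.sin(A),np.cos(A),0]); N0=np.array([0.6925,-0.0332,0])-0.121*NX
def nest(p): d=np.asarray(p)-N0; return np.array([d@NX,d@NY])
E
python3 - <<'E'
from h import *
import pickle
t=pickle.load(open('d0.pkl','rb'))['top']
d=at_z(t,249,185.5,.106); print('die top',d,nest(d), np.linalg.det(rot(A)))
grip(0.0)
p=d-0.12*NX; p[2]=0.36
ctrl.move_pose(p,rot(A))
c=cams.read_camera('wrist'); pickle.dump(c,open('w1.pkl','wb'))
print(np.round(c['pose'],3).tolist(),status.state()['time'],status.state()['width'],status.state()['joints'])
save(cv2.resize(c['pixels'],(800,600),interpolation=cv2.INTER_CUBIC),'w1.png')
E
```

```text
die top [0.54622128 0.03061473 0.106     ] [-0.03856674 -0.00287037] 0.9999999999999999
[[0.416, -0.862, -0.291, 0.363], [0.91, 0.394, 0.132, 0.116], [0.001, -0.32, 0.948, 0.501], [0.0, 0.0, 0.0, 1.0]] 2.9083 0.00028143680896104836 [-4.84017167e+00 -1.17079387e+01  9.92988007e+01  1.22956879e-02
  9.24328143e+01 -7.03142981e+01]
```

View pics/w1.png

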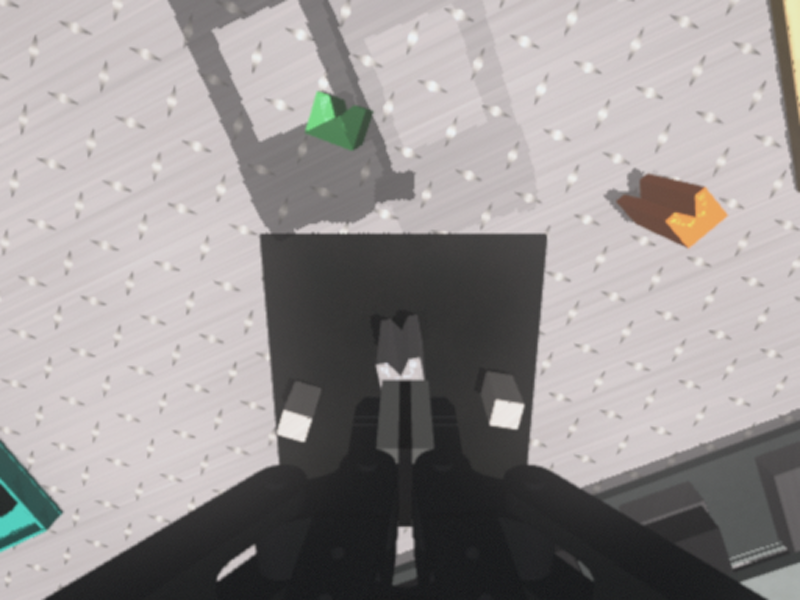

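The wrist view shows the die's V face towards the robot. Its foot edge runs about (374,316)–(420,314) and its top edge about (377,362)–(422,360). The mat's near edge is level, so the mat angle is right. I back off 60 mm to clear the fingers from the view.

```bash
python3 - <<'E'
from h import *
import pickle
p=np.array([0.5462,0.0306,0])-0.175*NX; p[2]=0.30
ctrl.servo_line(p,rot(A))
c=cams.read_camera('wrist'); pickle.dump(c,open('w2.pkl','wb'))
print(c['fx'],status.state()['time'])
q=proj(c,[0.5462,0.0306,.106]); print(q)
u0=int(np.clip(q[0]-64,0,384));v0=int(np.clip(q[1]-60,0,288))
print(u0,v0)
save(cv2.resize(c['pixels'][v0:v0+96,u0:u0+128],(768,576),interpolation=cv2.INTER_CUBIC),'w2.png')
E
```

```text
344.9318310033196 3.65
[257.70752568 306.86783794]
193 246
```

View pics/w2.png

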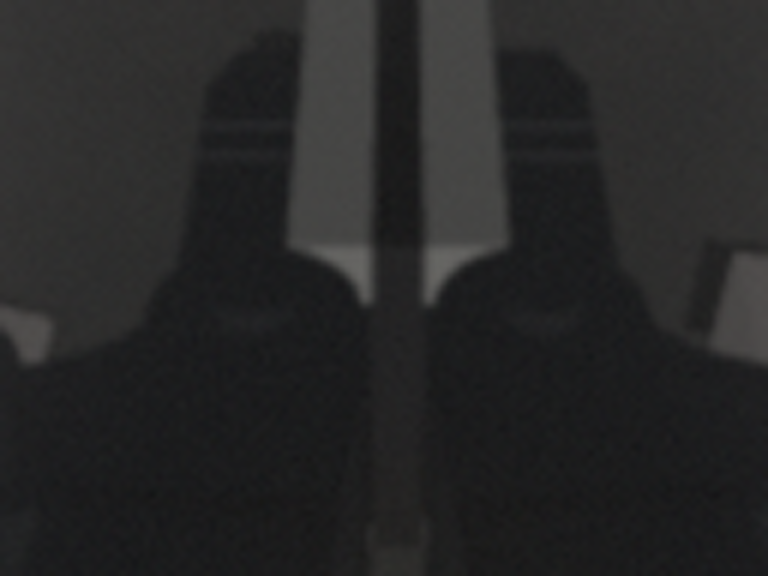

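The crop shows only the fingers, roughly columns 290–510, hiding the die. The view needs the tool further forward, so I move it nearly above the die.

```bash
python3 - <<'E'
from h import *
import pickle
p=np.array([0.5462,0.0306,0])-0.03*NX; p[2]=0.30
ctrl.servo_line(p,rot(A),feed=.2)
c=cams.read_camera('wrist'); pickle.dump(c,open('w2.pkl','wb'))
print(status.state()['time'])
q=proj(c,[0.5462,0.0306,.106]); print(q)
u0=int(np.clip(q[0]-64,0,384));v0=int(np.clip(q[1]-60,0,288))
print(u0,v0)
save(cv2.resize(c['pixels'][v0:v0+96,u0:u0+128],(768,576),interpolation=cv2.INTER_CUBIC),'w3.png')
E
```

```text
4.575
[258.03772268 190.13117014]
194 130
```

View pics/w3.png

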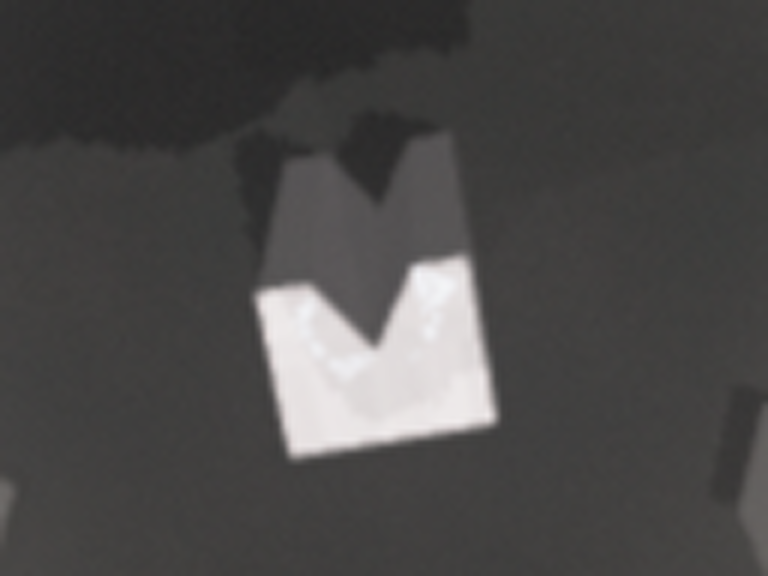

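The die top is clear. The V-side corners are at (256,292) and (468,257), and the base-side corners at (291,458) and (497,422). The die is yawed about 9°.

```bash
python3 - <<'E'
from h import *
import pickle
c=pickle.load(open('w2.pkl','rb'))
P=[at_z(c,194+x/6-.4,130+y/6-.4,.106) for x,y in [(256,292),(468,257),(291,458),(497,422)]]
a,b,d,e=P
print(np.linalg.norm(a-b),np.linalg.norm(d-e),np.linalg.norm(a-d),np.linalg.norm(b-e))
w=(b-a)+(e-d); dx=(d-a)+(e-b)
yx=np.arctan2(dx[1],dx[0]); yw=np.arctan2(-w[0],w[1]); print(np.degrees([yx,yw,A]))
ctr=sum(P)/4; print(ctr,nest(ctr))
# spacers from top cam
t=pickle.load(open('d0.pkl','rb'))['top']
for n,(x,y) in dict(a=(113,99),b=(265,159)).items(): q=at_z(t,200+x/3.33,135+y/3.33,.066); print(n,q,nest(q))
E
```

```text
0.03627353580903537 0.036272263240251644 0.030531822265182702 0.030001623246653626
[-14.33137568 -14.47216086 -24.6       ]
[0.54479887 0.02960627 0.106     ] [-0.03944025 -0.00437942]
a [0.63773946 0.09449053 0.066     ] [0.01805462 0.09330508]
b [ 0.56833475 -0.09013905  0.066     ] [ 0.03180711 -0.10345864]
```

```bash
python3 - <<'E'
from h import *
a=np.radians(-14.4); dx=np.array([np.cos(a),np.sin(a),0]); C=np.array([0.5448,0.0296,0])
def P(s,z): p=C+s*dx; p[2]=z; return p
ctrl.move_pose(P(-.075,.25),rot(a))
ctrl.servo_line(P(-.075,.092),rot(a),feed=.15)
f=lambda: (round(status.state()['time'],2),np.round(status.state()['wrist_force'],1))
print(f())
print(ctrl.servo_line(P(-.032,.092),feed=.06,f_stop=15),f())
for s in (-.018,-.01,-.002,.004,.008): print(s,ctrl.servo_line(P(s,.092),feed=.03,f_stop=15),f())
ctrl.pause(.6)
c=cams.read_camera('side'); save(cv2.resize(c['pixels'][150:270,150:310],(800,600),interpolation=cv2.INTER_CUBIC),'s1.png')
E
```

```text
(6.15, array([ 0.3, -0. ,  0.2]))
False (7.02, array([-0.1,  0.1, -0.2]))
-0.018 False (7.63, array([-1.3, -0.5,  0.6]))
-0.01 False (8.05, array([-0.7,  0.1,  1. ]))
-0.002 False (8.47, array([ 0.5, -0.3, -1.2]))
0.004 False (8.82, array([1.1, 1.1, 0.2]))
0.008 False (9.1, array([ 0.9,  0.3, -0.3]))
```

View pics/s1.png

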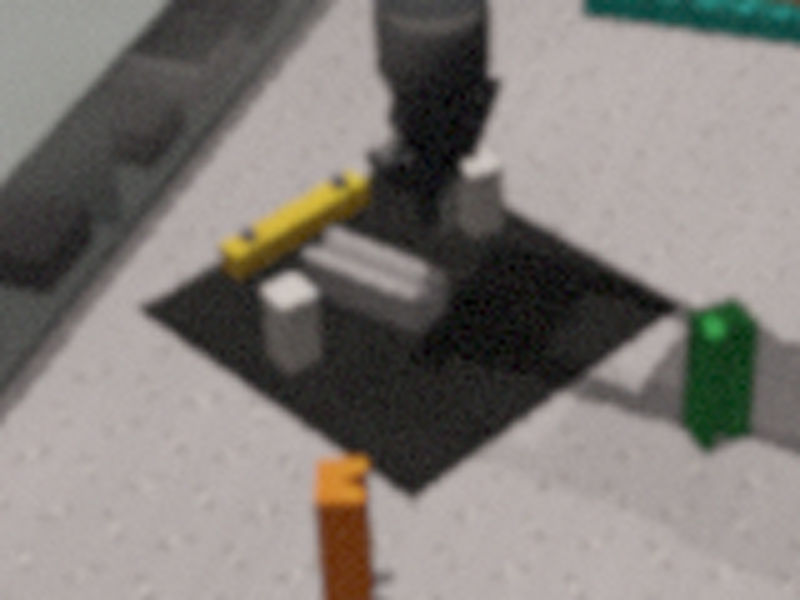

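The die lies V up in one piece, with its rear end at about (435,300), its head at about (320,240), and a gap to the bar. I now measure it with the wrist camera.

```bash
python3 - <<'E'
from h import *
import pickle
p=np.array(status.state()['position']); p[2]=.2
ctrl.servo_line(p,feed=.25)
p=N0+0.07*NX; p[2]=.25
ctrl.move_pose(p,rot(A))
c=cams.read_camera('wrist'); pickle.dump(c,open('w4.pkl','wb'))
print(status.state()['time'])
q=proj(c,N0+.025*NX+[0,0,.036]); print(q)
u0=int(np.clip(q[0]-100,0,312));v0=int(np.clip(q[1]-75,0,234)); print(u0,v0)
save(cv2.resize(c['pixels'][v0:v0+150,u0:u0+200],(800,600),interpolation=cv2.INTER_CUBIC),'w4.png')
E
```

```text
10.9083
[258.54446742 114.51418029]
158 39
```

View pics/w4.png

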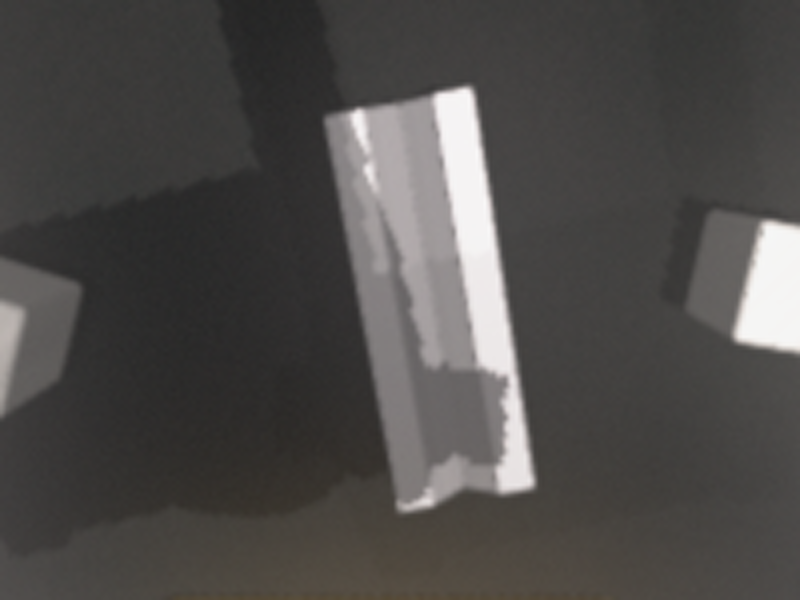

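```bash
python3 - <<'E'
from h import *
import pickle
c=pickle.load(open('w4.pkl','rb'))
P=[at_z(c,158+x/4-.4,39+y/4-.4,.036) for x,y in [(325,117),(473,87),(398,512),(535,489)]]
r1,r2,h1,h2=map(nest,P); rear=(r1+r2)/2; head=(h1+h2)/2; m=(rear+head)/2
print(r1,r2,h1,h2,'len',np.linalg.norm(head-rear),'yaw',np.degrees(np.arctan2(*(head-rear)[::-1])),'mid',m)
y=m[1]+.004
def T(x,z): return N0+x*NX+y*NY+[0,0,z]
f=lambda: (round(status.state()['time'],2),np.round(nest(status.state()['position']),4),np.round(status.state()['wrist_force'],1))
x0=r2[0]-.011
ctrl.move_pose(T(x0-.03,.16),rot(A))
ctrl.servo_line(T(x0-.03,.012),rot(A),feed=.12); print(f())
ctrl.servo_line(T(x0-.004,.012),feed=.05,f_stop=15); print(f())
for k in range(12):
    s=ctrl.servo_line(T(min(x0+.006*k,-.002),.012),feed=.03,f_stop=15); print(s,f())
    if s or x0+.006*k>-.002: break
E
```

```text
[-0.01923263 -0.01898269] [-0.02599481  0.01663666] [ 0.07896501 -0.0015632 ] [0.07276283 0.03440439] len 0.10003689504300721 yaw 10.129362098128846 mid [0.0266251  0.00762379]
(12.99, array([-0.0663,  0.0119]), array([-0.4,  0.6,  0.1]))
(13.66, array([-0.0412,  0.0115]), array([0.6, 1. , 0.5]))
False (13.94, array([-0.0371,  0.0116]), array([-1.1,  1.2, -0. ]))
False (14.29, array([-0.0324,  0.0117]), array([-4.4,  4.1,  2.5]))
False (14.64, array([-0.0258,  0.0117]), array([-3.6,  3.7,  0. ]))
False (14.99, array([-0.0191,  0.0116]), array([-1.9,  2.5, -2.1]))
False (15.34, array([-0.0128,  0.0116]), array([-1.5,  1.5, -1.3]))
False (15.69, array([-0.0068,  0.0117]), array([-0.8,  1.6, -0.5]))
False (16.01, array([-0.0019,  0.0117]), array([-2.3,  2.1, -0.9]))
```

```bash
python3 - <<'E'
from h import *
import pickle
st=status.state(); p=np.array(st['position']);p[2]=.012
f=lambda: (round(status.state()['time'],2),np.round(nest(status.state()['position']),4),np.round(status.state()['wrist_force'],1))
for k in range(1,7):
    s=ctrl.servo_line(p+.002*k*NX,feed=.02,f_stop=15); print(s,f())
    if s: break
c=cams.read_camera('side'); save(cv2.resize(c['pixels'][150:246,170:298],(768,576),interpolation=cv2.INTER_CUBIC),'s2.png')
E
```

```text
False (16.27, array([-0.0003,  0.0117]), array([-4.2,  2.6,  1. ]))
False (16.52, array([0.0004, 0.0118]), array([-8.4,  5.9,  5.2]))
False (16.77, array([0.0004, 0.0118]), array([-13.9,   7.8,  11.2]))
False (17.02, array([0.0004, 0.0118]), array([-21.6,  10.5,  17.2]))
False (17.27, array([0.0005, 0.0118]), array([-26.5,  12.7,  23. ]))
False (17.52, array([0.0005, 0.0118]), array([-31.8,  15.6,  25.7]))
```

View pics/s2.png

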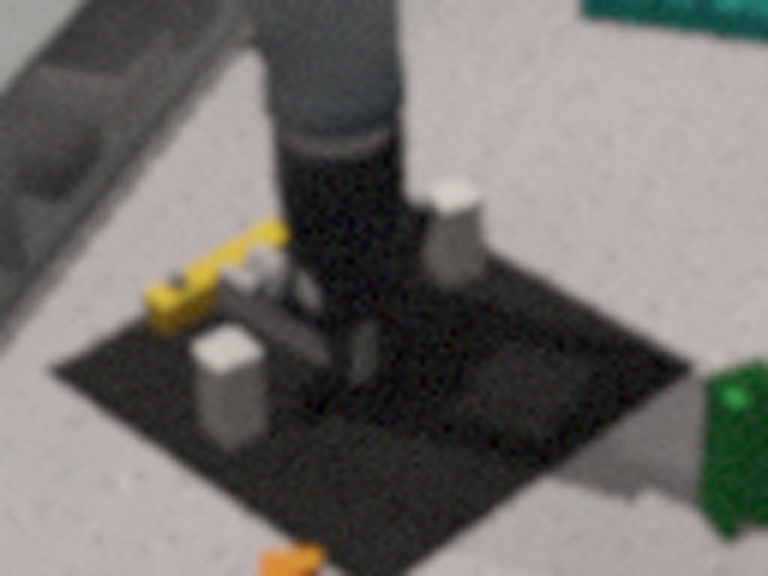

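The force climbed to about 40 N with the tool stopped, so the die is hard against the bar; the picture shows its head at the bar, about (225,275). I back straight off and check from above.

```bash
python3 - <<'E'
from h import *
import pickle
p=N0-.045*NX+.0118*NY; p[2]=.014
ctrl.servo_line(p,feed=.06)
p[2]=.25; ctrl.servo_line(p,feed=.2)
p=N0+0.11*NX; p[2]=.25
ctrl.move_pose(p,rot(A))
c=cams.read_camera('wrist'); pickle.dump(c,open('w5.pkl','wb'))
print(status.state()['time'])
q=proj(c,N0+.06*NX+[0,0,.036]); print(q)
u0=int(np.clip(q[0]-100,0,312));v0=int(np.clip(q[1]-75,0,234)); print(u0,v0)
save(cv2.resize(c['pixels'][v0:v0+150,u0:u0+200],(800,600),interpolation=cv2.INTER_CUBIC),'w5.png')
E
```

```text
20.6833
[258.22767817 109.35048436]
158 34
```

View pics/w5.png

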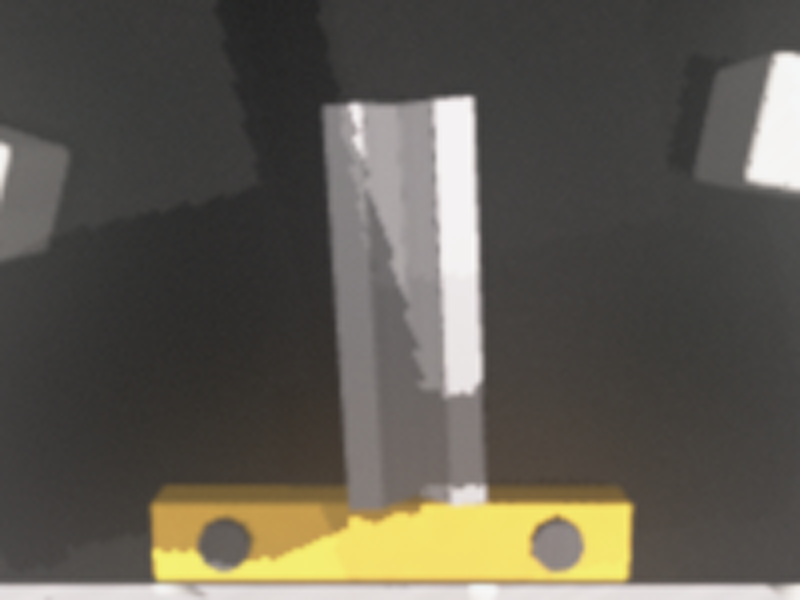

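The die lies flat, V up, with its head at the bar, about (350,509)–(486,503). It is slightly rotated, so I compute by how much.

```bash
python3 - <<'E'
from h import *
import pickle
c=pickle.load(open('w5.pkl','rb'))
P=[nest(at_z(c,158+x/4-.4,34+y/4-.4,.036)) for x,y in [(322,106),(474,97),(350,509),(486,503)]]
r1,r2,h1,h2=P; r=(r1+r2)/2;h=(h1+h2)/2
print(P,'yaw',np.degrees(np.arctan2(*(h-r)[::-1])),h)
b=[nest(at_z(c,158+x/4-.4,34+y/4-.4,.028)) for x,y in [(152,503),(632,500)]];print('bar edge',b,np.degrees(np.arctan2(-(b[1]-b[0])[0],(b[1]-b[0])[1])))
E
```

```text
[array([ 0.01376184, -0.01927844]), array([0.01176519, 0.0171919 ]), array([ 0.11291221, -0.01386859]), array([0.11132246, 0.02185869])] yaw 2.9030308076029563 [0.11211734 0.00399505]
bar edge [array([ 0.11314577, -0.06732726]), array([0.1124092 , 0.06149717])] 0.3275920102476639
```

The die is 2.6° off the bar face. That is within tolerance, but one gentle push on the lagging rear corner will seat it fully.

```bash
python3 - <<'E'
from h import *
import pickle
f=lambda: (round(status.state()['time'],2),np.round(nest(status.state()['position']),4),np.round(status.state()['wrist_force'],1))
def T(x,z): return N0+x*NX+.018*NY+[0,0,z]
p=np.array(status.state()['position'])
ctrl.move_pose(T(-.04,.16),rot(A)); ctrl.servo_line(T(-.04,.018),rot(A),feed=.12)
ctrl.servo_line(T(-.006,.018),feed=.05,f_stop=12); print(f())
for k in range(1,10):
    s=ctrl.servo_line(T(-.006+.0015*k,.018),feed=.015,f_stop=12); F=f(); print(s,F)
    if s or np.hypot(*F[2][:2])>14: break
ctrl.servo_line(T(-.04,.018),feed=.04)
ctrl.servo_line(T(-.04,.25),feed=.2)
p=N0+0.11*NX; p[2]=.25
ctrl.move_pose(p,rot(A))
c=cams.read_camera('wrist'); pickle.dump(c,open('w6.pkl','wb')); print(f())
save(cv2.resize(c['pixels'][34:184,158:358],(800,600),interpolation=cv2.INTER_CUBIC),'w6.png')
E
```

```text
(23.58, array([-0.0064,  0.0179]), array([-0.7,  0.4,  0.5]))
False (23.83, array([-0.0046,  0.018 ]), array([ 0. ,  0.3, -0.8]))
False (24.08, array([-0.0029,  0.018 ]), array([-0. ,  0.2, -0.6]))
False (24.33, array([-0.0014,  0.018 ]), array([ 0.1, -1.1,  0.2]))
False (24.58, array([0.0001, 0.018 ]), array([ 1.1,  0.7, -0.6]))
False (24.83, array([0.0004, 0.018 ]), array([-5. ,  0.9,  3.8]))
False (25.08, array([0.0005, 0.0179]), array([-8.9,  3.5,  8. ]))
False (25.33, array([0.0005, 0.0179]), array([-13.8,   5. ,  11.3]))
(28.6, array([0.1089, 0.0002]), array([0. , 0.5, 0.6]))
```

View pics/w6.png

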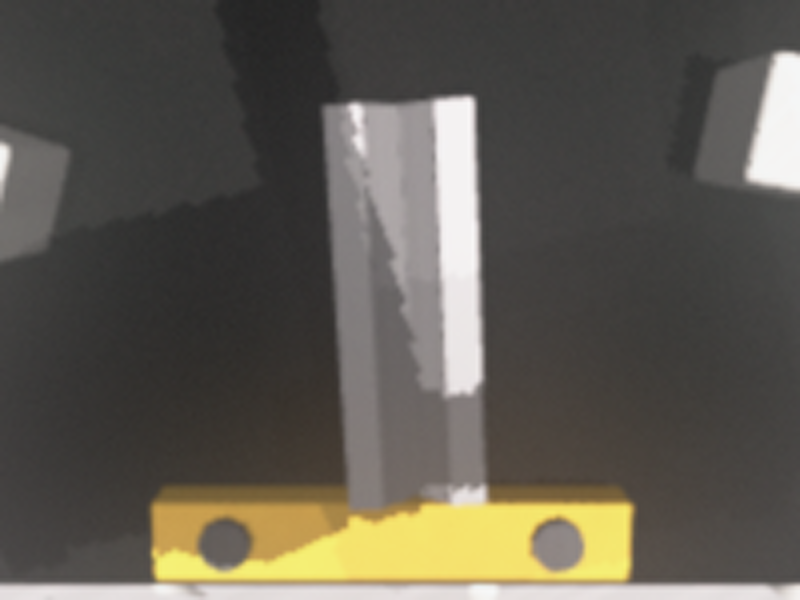

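The die hasn't moved. It is still at rest, V up and against the bar, about 0.045 rad off square (limit 0.1) with under 2 mm gap at one corner. The spacers are unmoved and the robot is clear, so I hand it in.

```bash
python3 -c "
from h import *
print(ctrl.finish_job(), status.state()['time'])"
```

```text
the job is handed in; nothing more can be done
the job is handed in; nothing more can be done
```

The job is handed in: the die lies V up against the stop bar, but about 2.6° (0.045 rad, limit 0.1) off square, so one corner stands up to about 2 mm off the bar and a second gentle push didn't close it; nothing else was seen to move, though I only rechecked the spacers, and no verdict came back.

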